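# Torque the panel clamp to the click

## Task

Tighten the clamp screw of the display-panel jig with the break-over torque wrench that is already sitting on it (the long one with the round black handle and the knuckle joint): swing its handle clockwise seen from above until it breaks over at the knuckle with a click, then stop at once, let go and leave it like that, screw tight and wrench slightly bent. Leave the plain flat wrench on the other screw alone.

Things in the scene. Friction and masses are not known exactly. Their poses are not given: they have to be found in the camera images.
- wrench_grip (a point): Centre of the torque wrench's round black handle, 26 mm thick, 110 mm long, level, axis 78 mm above the bench, 58 mm above the blue panel under it. Its x axis runs along the handle to the screw, z up. With the wrench straight, the upright screw axis is 165 mm away along +x, the knuckle's pin 135 mm. The wrench may be on either of the jig's two screws, handle towards the robot.
- screw (a joint): Turn of the screw and wrench head, rad; grows clockwise seen from above. Starts at -0.5 to -0.2 and ends hard at 0, fully tight. Until then light friction (about 2 N at the handle's centre); it turns back as easily if the handle is pushed the other way. The wrench cannot come off the screw.
- knuckle (a joint): Bend of the torque wrench at its knuckle, rad: 0 = straight, grows as the handle goes on clockwise with the screw tight. Gives way at about 8 to 12 N at the handle's centre; the force has halved by about 0.15 and is lowest near 0.2 (the click). It stays bent where it is left. A good stop is 0.09 to 0.30; further is forced past its click.
- plain_end (a point): Open-jaw end of the plain flat steel wrench, 30 mm wide and 8 mm thick, 137 mm from the axis of the other screw and 68 mm above the bench. It swings easily if pushed; it is to be left alone.

How it is judged (in metres and radians):
At the end, for the whole second after the job is handed in: The screw is fully tight (within 0.06 rad of its end), the torque wrench has broken over and stays bent at its knuckle by 0.08 to 0.32 rad, released and still (value of joint knuckle between 0.08 and 0.32 rad and value of joint screw above -0.06 rad and velocity of joint knuckle between -0.05 and 0.05 rad/s and velocity of joint screw between -0.05 and 0.05 rad/s); the robot touches nothing.
It fails at once if the torque wrench is forced well past its click (knuckle bent beyond 0.32 rad) (value of joint knuckle above 0.32 rad).
It fails at once if the plain wrench on the other screw is moved by more than 20 mm (distance of plain_end from where it was at the start of the episode above 0.02 m).
It also fails if it takes over 42 s, if anything falls off the work surface, if the arm or the gripper's body presses on something with over 40 N, if the wrist force passes 120 N, or if a joint passes its speed limit or range.

## Robot

A 6-joint arm with a two-finger parallel gripper is mounted at the origin on the work surface. World frame = base frame: x ahead of the robot, y to its left, z up, the work surface at z = 0. Lengths are in mm, angles in rad, forces in N, time in s.
With the tool pointing down it reaches from about 350 to 975 mm from the base axis. Payload 7.1 kg.
Tool frame: the origin (TCP) lies on the front face of the gripper's body, between the roots of the fingers; the fingertips stand 80 mm ahead of it and the grasp point (between the pads) lies 61 mm ahead of it (env.tips_ahead is the distance from the TCP to the fingertips, in mm); z points along the fingers, y is the line along which they close (so a half turn about z gives the same grasp; the last joint's range is limited). The gripper opens to 88 mm and grips with 3 to 60 N. Pads are 20 mm wide; open, the fingers measure 115 mm over their backs; the gripper's body (75 mm by 178 mm) begins 61 mm behind the grasp point.
Start: joints at [1.213, 0.423, 1.63, -0, 1.089, -0.019], TCP at [207.69, 589.466, 302.675] pointing down, gripper open.
Joint ranges: [-3, 3], [-0.9, 2.11], [0.09, 2.58], [-1.31, 4.45], [0.11, 2.69], [-2.54, 2.54]. Speed limits (rad/s): [2.39, 2.39, 3.01, 3.14, 3.14, 3.14].

## Interface

Orientations are given as a unit quaternion [x, y, z, w].
In Python, from station import env, set_gripper, viewer, workorder gives the robot as it stands. Calls block until the motion is done:
- env.reach(position, orientation): joint-space move of the TCP to a pose.
- env.move_l(position, rot=None, rate=150, f_stop=None): straight line of the TCP; rot=None keeps the orientation; rate is the mean speed in mm/s. With f_stop (N) it stops when the force on the tool has changed by that much, and returns True; else False.
- env.move_joints(angles): joint-space move.
- set_gripper(opening): finger opening in mm; the grip force is fixed at half the most; returns when the fingers have stopped.
- env.hold(seconds).
- env.ik(position, orientation): joint angles nearest the present ones, or None.
- env.read_state(): the state.
- viewer.camera(name): name is "scene" or "side" or "wrist"; returns the picture (420x560x3 uint8, blue, green, red); there is no depth.
- viewer.camera_params(name): a dict with "fx", "fy", "cx", "cy" (pixels), "pose" (4x4, takes a point from camera to world coordinates); the wrist camera has in their place "tool_from_camera" (4x4, takes a point from camera to tool coordinates, whose origin is the TCP and whose axes are the flange's). Camera axes: x right, y up, looking along -z (the intrinsics and any distortion apply to the point x, -y, -z); pixel columns grow to the right and rows downward; lengths in mm; the calibration is good to about 2 mm. The wrist camera is an equidistant fisheye: a pixel r from the principal point sees the ray r / f radians off the axis. A picture is of the moment at which its call begins: read the wrist's pose just before it. camera_params takes no time and is no camera call.
A pose or a line that the arm cannot do raises env.IKError and nothing moves.
- workorder.sign_off(): hands the job in; it is judged then, once.
The state is a dict: "time_s": time; "qpos": joint angles; "dq": joint speeds; "tau": joint torques, N m; "tool_pos": TCP position; "orientation": TCP orientation; "force": force on the tool from outside, world axes, zero at the start; "wrist_torque": the same for the moment, N m; "width": finger opening in mm; "grip_force": force on a finger pad.
Only numpy, scipy, OpenCV 4.12 (cv2) and the standard library are available. Lean on these libraries where they do the work, as an engineer would, in place of code of your own. Each camera call takes 0.05 s, during which the arm holds its last target. There are 200 camera calls.

## Working session

There is one attempt and no reset: what is moved stays moved. The work goes in short steps, each a Python script; the robot and the scene stay as the last script left them, time stands still between calls to the robot, and variables do not carry over. Pictures are saved under pics/ and viewed, at most 10 in all, crops included, and the job is handed in when it is done.

```bash
ls; mkdir -p pics
python3 - <<'E'
from station import env,viewer
import cv2,numpy as np
for n in("scene","side"):
    cv2.imwrite(f"pics/{n}0.png",viewer.camera(n)); p=viewer.camera_params(n); print(n,{k:(np.round(v,3).tolist()) for k,v in p.items()})
print(env.read_state())
E
```

```text
pics
scene {'fx': 509.759, 'fy': 509.759, 'cx': 271.185, 'cy': 212.477, 'pose': [[0.194, -0.792, 0.579, 1010.748], [0.981, 0.149, -0.125, -63.114], [0.013, 0.592, 0.806, 641.71], [0.0, 0.0, 0.0, 1.0]]}
side {'fx': 518.826, 'fy': 518.826, 'cx': 287.606, 'cy': 218.126, 'pose': [[0.993, 0.093, -0.078, 534.322], [-0.121, 0.716, -0.688, -591.29], [-0.008, 0.692, 0.721, 736.164], [0.0, 0.0, 0.0, 1.0]]}
{'time_s': 0.1, 'qpos': array([ 1.21299372e+00,  4.23767717e-01,  1.63061974e+00, -1.68782415e-05,
        1.08861569e+00, -1.90058429e-02]), 'dq': array([ 9.42443213e-04, -2.48493743e-03, -2.52881208e-03,  2.14687991e-06,
        1.36731089e-03, -3.92568787e-04]), 'tau': array([ 4.31774670e-04, -5.45618856e+01, -2.74326682e+01,  6.44411612e-02,
        1.88318244e-02, -3.62740059e-05]), 'tool_pos': array([207.5616836 , 589.10097223, 301.97487896]), 'orientation': array([ 1.68585469e-01,  9.85686787e-01, -6.94167922e-04, -1.24745083e-04]), 'force': array([0.09944265, 0.31558598, 0.42084318]), 'wrist_torque': array([ 0.03842199,  0.01663718, -0.01833952]), 'grip_force': 0.0, 'width': 87.86309889073428}
```

View pics/scene0.png

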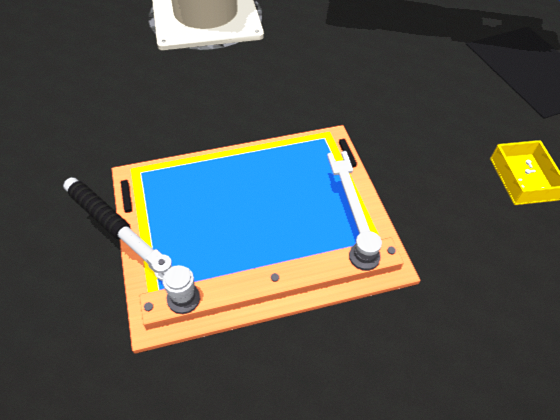

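View pics/side0.png

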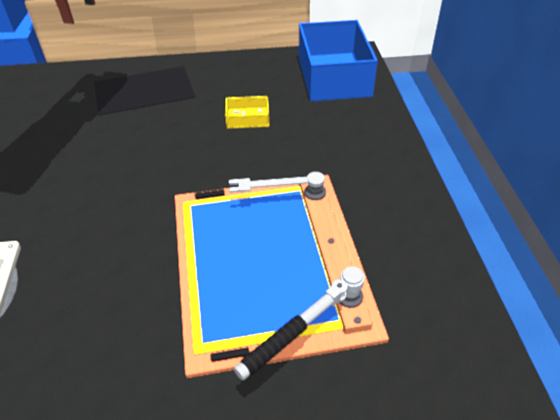

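The torque wrench is on the near-left screw in the scene view (the −y one): handle (78,188)–(126,233), knuckle (161,262). In the side view the handle is (247,368)–(304,322), knuckle (338,288). The plain wrench is far away on the +y screw. Clockwise means pushing the handle towards +y.

```bash
cat > h.py <<'E'
import numpy as np,cv2
from station import env,viewer,set_gripper,workorder
from scipy.spatial.transform import Rotation as R
def ray(n,uv):
    p=viewer.camera_params(n);T=np.array(p["pose"])
    d=T[:3,:3]@np.array([(uv[0]-p["cx"])/p["fx"],-(uv[1]-p["cy"])/p["fy"],-1]);return T[:3,3],d/np.linalg.norm(d)
def plane(n,uv,z):
    o,d=ray(n,uv);return o+d*(z-o[2])/d[2]
def tri(a,b):
    A=0;y=0
    for n,uv in(("scene",a),("side",b)):
        o,d=ray(n,uv);M=np.eye(3)-np.outer(d,d);A=A+M;y=y+M@o
    return np.linalg.solve(A,y)
E
python3 - <<'E'
from h import *
# black handle mask on the wrench line: print planes for hand-picked pixels
P={"cap":((72,185),(242,372)),"h0":((78,188),(247,368)),"h1":((126,233),(304,322)),"pin":((161,262),(338,288))}
for k,(a,b) in P.items(): print(k,plane("scene",a,78).round(),plane("side",b,78).round(),tri(a,b).round())
for n,(x0,y0,x1,y1) in (("scene",(50,160,210,320)),("side",(225,255,375,385))):
    cv2.imwrite(f"pics/c_{n}.png",cv2.resize(cv2.imread(f"pics/{n}0.png")[y0:y1,x0:x1],None,fx=4 if n=="side" else 3.7,fy=4 if n=="side" else 3.7,interpolation=cv2.INTER_CUBIC))
E
```

```text
cap [ 506. -244.   78.] [ 508. -246.   78.] [ 508. -245.   78.]
h0 [ 513. -236.   78.] [ 516. -240.   78.] [ 514. -237.   76.]
h1 [ 603. -171.   78.] [ 604. -177.   78.] [ 603. -173.   75.]
pin [ 657. -129.   78.] [ 665. -123.   78.] [ 663. -129.   87.]
```

```bash
cat >> h.py <<'E'
C0=np.array([559.,-206,78]);U=np.array([.81,.59,0]);U/=np.linalg.norm(U);S=C0+165*U
def rotz(a): return R.from_euler('z',a).as_matrix()
def pose(th,off,z=139,sgn=1):
    """th: clockwise turn about screw from start; off: tool centre ahead (clockwise) of handle centre, mm"""
    u=rotz(-th)@U; t=np.array([-u[1],u[0],0])
    p=S-165*u+off*t; p[2]=z
    x=sgn*u; M=np.column_stack([x,np.cross([0,0,-1],x),[0,0,-1]])
    return p,R.from_matrix(M).as_quat()
E
python3 - <<'E'
from h import *
for s in(1,-1):
    for th in (0,.9):
        p,q=pose(th,0,sgn=s); j=env.ik(p,q); print(s,th,None if j is None else np.round(j,2))
best=min((1,-1),key=lambda s:max((abs(env.ik(*pose(t,0,sgn=s))[5]) if env.ik(*pose(t,0,sgn=s)) is not None else 9) for t in(0,.9)))
print("sgn",best)
env.reach(*pose(0,0,z=260,sgn=best)); set_gripper(60)
env.move_l(pose(0,0,z=200,sgn=best)[0])
cv2.imwrite("pics/side1.png",cv2.hconcat([viewer.camera("side")[200:],viewer.camera("wrist")[:220]])[:, :1120]); 
s=env.read_state();print(s["time_s"],s["tool_pos"],s["width"])
im=cv2.imread("pics/side1.png");cv2.imwrite("pics/side1.png",cv2.resize(im,(800,157)))
cv2.imwrite("pics/side1b.png",viewer.camera("side"));cv2.imwrite("pics/wrist1.png",viewer.camera("wrist"))
E
```

```text
1 0 [-0.37  0.61  1.78 -0.    0.75  0.57]
1 0.9 [-0.14  0.54  1.92 -0.    0.68  1.7 ]
-1 0 None
-1 0.9 [-0.14  0.54  1.92 -0.    0.68 -1.44]
sgn 1
4.425 [ 559.69295679 -206.28777487  201.09885912] 59.89671953987277
```

View pics/wrist1.png

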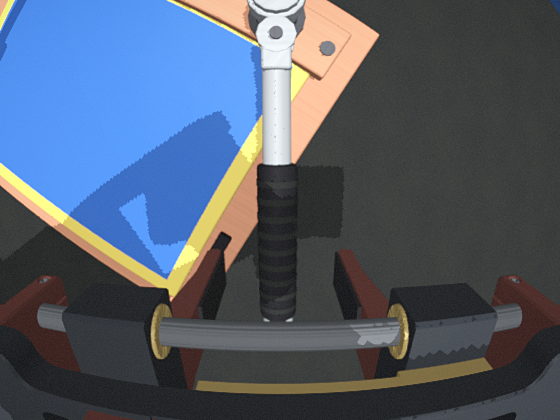

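View pics/side1b.png

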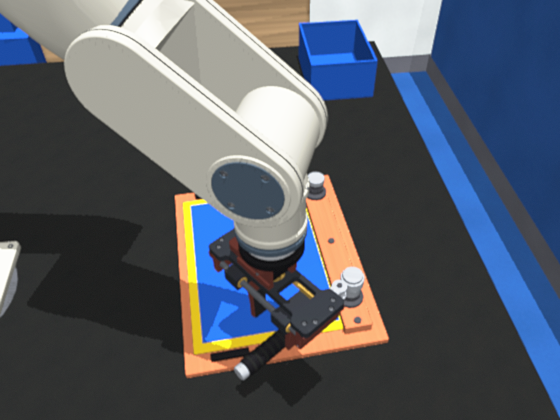

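The handle runs straight down column 277, centred between the fingers. I'll descend and swing it, watching the force.

Run:
```python
from h import *
env.move_l(pose(0,0)[0],rate=100)
env.hold(.2); f0=env.read_state()["force"]
print("base",f0.round(1))
a=-.06; ft=0
while a<.62:
    p,q=pose(a,17); env.move_l(p,q,rate=40)
    s=env.read_state(); u=rotz(-a)@U; t=np.array([-u[1],u[0],0])
    ft=-(s["force"]-f0)@t
    print(round(a,3),round(s["time_s"],2),round(ft,2),s["tool_pos"].round(1))
    if ft>5: break
    a+=.02
```

```text
base [-0.1  0.  -0.5]
-0.06 5.81 -0.32 [ 554.3 -200.7  139.3]
-0.04 6.06 0.17 [ 552.5 -197.9  139.1]
-0.02 6.31 0.33 [ 550.7 -195.1  139. ]
0.0 6.56 -0.08 [ 549.  -192.3  139. ]
0.02 6.81 0.41 [ 547.4 -189.5  139. ]
0.04 7.06 -0.22 [ 545.8 -186.5  139. ]
0.06 7.31 -0.05 [ 544.2 -183.5  139. ]
0.08 7.56 0.63 [ 542.7 -180.5  139. ]
0.1 7.81 -0.11 [ 541.3 -177.4  139. ]
0.12 8.06 -0.11 [ 539.9 -174.4  139. ]
0.14 8.31 0.04 [ 538.7 -171.3  139. ]
0.16 8.56 -0.18 [ 537.4 -168.3  139. ]
0.18 8.81 -0.31 [ 536.3 -165.2  139. ]
0.2 9.06 -0.18 [ 535.2 -162.   139. ]
0.22 9.31 -0.49 [ 534.2 -158.9  139. ]
0.24 9.56 -0.27 [ 533.2 -155.7  139. ]
0.26 9.81 0.44 [ 532.3 -152.5  139. ]
0.28 10.06 1.44 [ 531.5 -149.3  139. ]
0.3 10.31 -0.37 [ 530.7 -146.1  139. ]
0.32 10.56 0.41 [ 530.  -142.8  139. ]
0.34 10.81 -0.43 [ 529.3 -139.6  139. ]
0.36 11.06 0.33 [ 528.8 -136.3  139. ]
0.38 11.31 -0.68 [ 528.2 -133.1  139. ]
0.4 11.56 -0.97 [ 527.8 -129.8  139. ]
0.42 11.81 1.15 [ 527.4 -126.5  139. ]
0.44 12.06 6.62 [ 527.4 -124.3  139.2]
```

Run:
```python
from h import *
cv2.imwrite("pics/wrist2.png",viewer.camera("wrist")); s=env.read_state(); print(s["time_s"],s["force"])
```

```text
12.1083 [-0.63014361 -7.53336446  0.28151185]
```

View pics/wrist2.png

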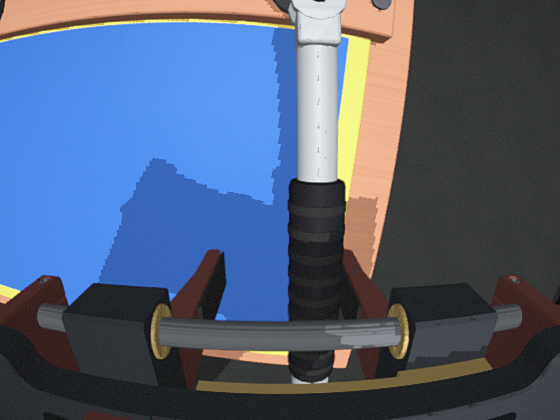

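The handle is still straight and parallel to the tool, resting on the right finger (row 250–350, column ~345), so the screw is tight. Next I'll bend it about the pin.

Run:
```python
from h import *
a0=.433; u0=rotz(-a0)@U; pin=S-30*u0
def bp(b,off=17):
    u=rotz(-a0-b)@U; t=np.array([-u[1],u[0],0]); p=pin-135*u+off*t; p[2]=139
    return p,pose(a0+b,0)[1],t
def bend(s):  # from actual tool position, contact point at handle centre
    b=0
    for _ in range(20):
        p,_q,t=bp(b); b+=(s["tool_pos"]-p)@t/135
    return b
b=.01; pk=0
while b<.26:
    p,q,t=bp(b); env.move_l(p,q,rate=30)
    s=env.read_state(); f=-s["force"]@t; pk=max(pk,f); m=bend(s)
    print(round(b,3),round(m,3),round(f,2),round(s["time_s"],2))
    if f>25 or (m>.175 and f<.7*pk): break
    b+=.012
# back off to mid-gap, then look
p,q,_=bp(m,0); env.move_l(p,q,rate=40); env.hold(.2)
s=env.read_state(); print("backed",s["force"].round(2),s["time_s"])
cv2.imwrite("pics/wrist3.png",viewer.camera("wrist"))
```

```text
0.01 0.001 7.92 12.36
0.022 0.01 9.76 12.61
0.034 0.021 11.21 12.86
0.046 0.032 11.29 13.11
0.058 0.045 11.63 13.36
0.07 0.058 10.13 13.61
0.082 0.071 9.38 13.86
0.094 0.084 9.09 14.11
0.106 0.098 6.96 14.36
0.118 0.112 6.1 14.61
0.13 0.126 5.41 14.86
0.142 0.142 3.67 15.11
0.154 0.156 0.45 15.36
0.166 0.168 0.07 15.61
0.178 0.18 -0.04 15.86
backed [ 0.5   0.13 -0.15] 16.625
```

View pics/wrist3.png

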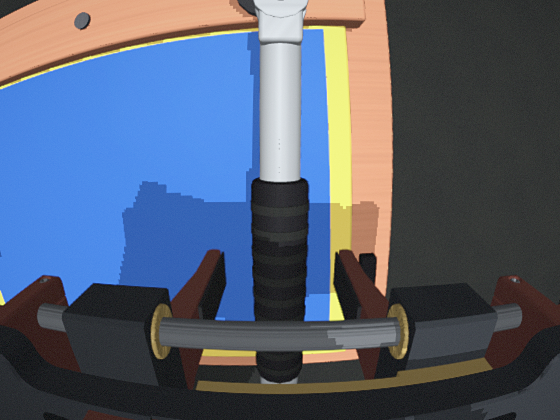

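The force peaked at 11.6 N and fell to about 0 at a bend of roughly 0.17–0.18. The handle (column 279) is parallel to the tool and clear of both fingers, so I'll lift straight up, check and hand in.

Run:
```python
from h import *
p=env.read_state()["tool_pos"].copy(); p[2]=290; env.move_l(p,rate=120); env.hold(.3)
s=env.read_state(); print(s["force"].round(2),s["time_s"])
cv2.imwrite("pics/wrist4.png",viewer.camera("wrist"))
```

```text
[-0.31  0.23 -0.24] 18.3833
```

View pics/wrist4.png

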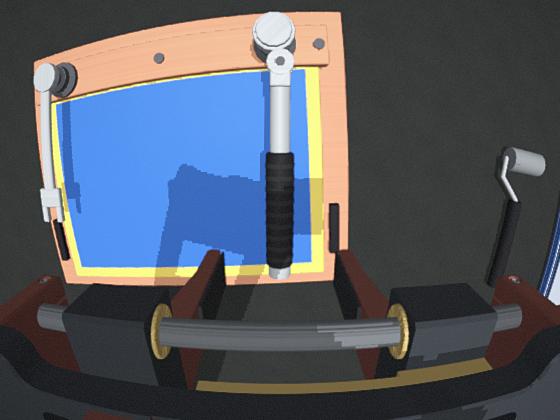

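The handle is at column 280, with the head kinked at the pin (280,61) towards the screw (274,33). The plain wrench is untouched and the gripper is clear.

```bash
python3 -c "
from station import workorder
print(workorder.sign_off())"
```

```text
the job is handed in; nothing more can be done
None
```

I handed the job in with the screw tight and the wrench clicked and left bent about 0.18 rad by my estimate; the gripper was clear, the plain wrench looked untouched, and the sign-off returned no verdict.

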